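# Put the drained spatula and scraper away in their sprung tray compartments

## Robot

A 7-joint arm with a two-finger parallel gripper is mounted at the origin on the work surface. World frame = base frame: x ahead of the robot, y to its left, z up, the work surface at z = 0. Lengths are in m, angles in rad, forces in N, time in s.
With the tool pointing down it reaches from about 0.4 to 0.85 m from the base axis. Payload 4.5 kg.
Tool frame: the origin (TCP) lies midway between the tips of the shut fingers; the grasp point (between the pads) lies 19 mm behind it; z points along the fingers, y is the line along which they close (so a half turn about z gives the same grasp; the last joint's range is limited). The gripper opens to 88 mm and grips with 3 to 60 N. Pads are 18 mm wide; open, the fingers measure 123 mm over their backs; the gripper's body (75 mm by 187 mm) begins 45 mm behind the grasp point.
Start: joints at [1.277, 0.689, -0.195, 1.565, 0.157, 0.902, -0.215], TCP at [0.201, -0.592, 0.239] pointing down, gripper open.
Joint ranges: [-3.01, 3.01], [-0.46, 2.08], [-1.47, 1.51], [0.13, 2.56], [-1, 4.14], [0.04, 2.09], [-2.66, 2.66]. Speed limits (rad/s): [2.57, 2.57, 3.14, 3.14, 3.14, 3.14, 3.14].

## Interface

Orientations are given as a unit quaternion [x, y, z, w].
In Python, from plant import sensors, eyes, finish_job gives the robot as it stands.
- The arm moves only by the tool send_rows, never from a script. Its argument "rows" is text: rows parted by semicolons, each of 4 numbers parted by spaces: the shift along the tool's x, y, z normalised to -1 to 1, where 1 is 30 cm, then the turn about the tool's z normalised to -1 to 1, where 1 is 2 pi rad. A call has 1 to 10 rows; each row is the pose to reach, as a shift and turn from the pose commanded when the call began, along the tool's axes at that moment, turning the shorter way round; what a row does not reach only later rows make up. A row lasts 1/12 s, in which the tool goes at most 41.7 mm and 7.16 degrees, less where a joint would pass 70% of its speed; a pose out of reach is approached as far as the arm can. A call with a number of a shift or a turn outside -1 to 1 is refused whole. A call with a gripper value outside its range is refused whole. "jaw" is the closure, from -1 (fully open) to 1 (shut), set as the call begins (left out, the last holds). The fingers move at their own pace and stop on an object; "force" is the grip in N (left out, the last holds). Time passes only in rows, so rows that repeat a pose let the fingers close. It gives the time, the measured TCP pose, the force, the opening and the grip force at its end, in the units of the state.
- sensors.get_state(): the state, without advancing time (a new reading comes with each control period).
- eyes.snapshot(name): name is "scene" or "top" or "wrist"; returns (picture, depth): 384x512x3 uint8, red, green, blue; 384x512 float32, m along the optical axis (not along the pixel's ray), 0 where there is no reading.
- eyes.calibration(name): a dict with "fov_y" (degrees; the focal length in pixels is half the picture's height over the tangent of half this angle, whatever the lens; pixels are square), "cx", "cy" (the principal point, pixels), "world_from_camera" (4x4, takes a point from camera to world coordinates). Camera axes: x right, y down, z forward; pixel columns grow to the right and rows downward; lengths in m; the calibration is good to about 2 mm. A picture is of the moment at which its call begins: read the wrist's pose just before it. calibration takes no time and is no camera call; for the wrist camera it gives the pose at the moment of the call.
- finish_job(): hands the job in; it is judged then, once.
The state is a dict: "clock": time; "q": joint angles; "qd": joint speeds; "joint_torque": joint torques, N m; "tool_pos": TCP position; "eef_rot": TCP orientation; "contact_force": force on the tool from outside, world axes, zero at the start; "moment": the same for the moment, N m; "opening": opening from 0.0 (shut) to 1.0 (fully open); "finger_force": force on a finger pad.
Only numpy, scipy, OpenCV 4.12 (cv2) and the standard library are available. Lean on these libraries where they do the work, as an engineer would, in place of code of your own. Each camera call takes 0.05 s, during which the arm holds its last target. There are 200 camera calls.

## Task

Put the spatula and the scraper from the sloping draining rack away in the flat tray, each in the compartment shaped for it: push the handle's butt against the sprung end stop to make room, then lay the tool down so that it lies flat on the compartment floor, held lengthwise between the stop and the far end wall. Lay them in rather than dropping them from a height, let go of both, and leave the bottle and the beaker where they stand.

Things in the scene. Friction and masses are not known exactly. Their poses are not given: they have to be found in the camera images.
- rack: White wire draining rack, 176 mm wide (y), sloping 30 deg (0.52 rad), low end at rack -x (to the right). Origin on the bench; the tools' origins lie 75 mm above it, 42 mm to either side (either order). 6 mm cross bars along y carry the tools 40 mm downhill and 34 mm uphill of their origins (along the slope), open between. A bar 9 mm high over the slope stops the butts. z up.
- spatula: Longer, narrower hand tool, 170 mm, flat underside, about 0.08 kg. Origin on the underside, centre line, 55 mm from the handle's butt; x runs from butt to blade, z out of its upper side. Wooden handle x = -55..45 mm, 18 mm wide, 14 mm thick; steel blade x = 45..115 mm, 28 mm wide, 4 mm thick (9 mm at its first 20 mm).
- scraper: Shorter hand tool with the broad blade, 130 mm, flat underside, about 0.08 kg. Origin and axes as for the spatula (55 mm from the butt). Wooden handle x = -55..34 mm, 18 mm wide, 14 mm thick; steel blade x = 34..75 mm, 50 mm wide, 4 mm thick (9 mm at its first 20 mm).
- long_insert: Grey insert with the long narrow compartment, for the spatula, in the aluminium tray; the other lies 84 mm beside it, either side. Origin on its underside, below the put-away spatula's origin; x from stop to end wall, z up. Floor at z = 5 mm. End wall's inner face x = 115 mm. Guide walls 10 mm over the floor: 23 mm apart at x = -48..-24, 33 apart at 68..115; sides open between for fingers.
- wide_insert: Grey insert with the short wide compartment, for the scraper. Axes, floor, handle guide walls and stop as the long insert; end wall's inner face at x = 75 mm, blade guide walls 55 mm apart at x = 46..75 mm.
- long_stop (a joint): Travel (m) of the long insert's sprung steel end stop towards insert -x: 0 free, at most 0.012. About 4 N starts it, 10 N pushes it fully back. With the tool put away it is held at 0.006.
- long_stop_face (a point): Centre of the face of the long insert's stop that meets the butt, 17 mm wide, from 1 to 20 mm above the floor; free, it stands at insert x = -49 mm. 15 mm above the insert's origin.
- wide_stop (a joint): The same for the wide insert's stop.
- wide_stop_face (a point): The same for the wide insert's stop.
- bottle: Bystander: amber reagent bottle, 64 mm diameter, 125 mm high, origin under its centre.
- beaker: Bystander: white plastic beaker, 68 mm diameter, 75 mm high, origin under its centre.
There are look-alikes about, which are no part of the job. Leave any purple or red look-alike of the scraper alone.

How it is judged:
By the outcome, as a careful person would: the job done as asked, in the order asked, and still so for the second after the job is handed in, with the robot touching nothing.
It also fails if it takes over 62 s, if anything falls off the work surface, if the arm or the gripper's body presses on something with over 40 N, if the wrist force passes 120 N, or if a joint passes its speed limit or range.

## Working session

There is one attempt and no reset: what is moved stays moved. The work goes in short steps, Python scripts to look and compute and a tool call to move; the robot and the scene stay as the last step left them, time stands still between calls to the robot, and variables do not carry over. Pictures are saved under pics/ and viewed, at most 10 in all, crops included, and the job is handed in when it is done.

Besides the shell and the picture viewer there is one more tool, called after "Call:" by a JSON object that holds its "op" and its "data". send_rows: Moves the arm, as the interface text tells. Scaled input: -1 to 1 covers 30 cm each way for a shift and 2 pi rad each way for a turn. Its arguments: {"type":"object","properties":{"rows":{"type":"string"},"jaw":{"type":"number"},"force":{"type":"number"}},"required":["rows"]}

```bash
ls; mkdir -p pics; cat > h.py <<'E'
import numpy as np, cv2
from plant import sensors, eyes
def snap(n,f=None):
    p,d=eyes.snapshot(n); c=eyes.calibration(n)
    if f: cv2.imwrite('pics/'+f,p[:,:,::-1])
    return p,d,c
def pts(d,c):
    h,w=d.shape; f=h/2/np.tan(np.radians(c['fov_y'])/2)
    v,u=np.mgrid[:h,:w]
    P=np.stack([(u-c['cx'])/f*d,(v-c['cy'])/f*d,d],-1)
    M=np.array(c['world_from_camera']); return P@M[:3,:3].T+M[:3,3]
E
python3 - <<'E'
from h import *
print(sensors.get_state())
ims=[]
for n in('top','scene'):
    p,d,c=snap(n); np.savez(n+'.npz',p=p,d=d,**{k:np.array(v) for k,v in c.items()}); print(n,c); cv2.imwrite(f'pics/{n}0.png',cv2.resize(p[:,:,::-1],(800,600)))
E
```

```text
pics
{'clock': 0.0, 'q': array([ 1.27677148,  0.68998565, -0.19453822,  1.56637236,  0.15729327,
        0.90250162, -0.21512037]), 'qd': array([ 3.95101007e-04, -1.17173465e-04,  5.03254123e-07,  8.39985004e-04,
       -1.81181427e-04,  9.77144629e-04, -1.04615037e-03]), 'joint_torque': array([ 6.64251093e-04, -5.27562046e+01, -1.26681548e+00, -1.53429759e+01,
       -5.26033295e-02,  6.56419405e-03,  1.79194612e-04]), 'tool_pos': array([ 0.20099635, -0.59111018,  0.23790207]), 'eef_rot': array([ 9.86589281e-01,  1.63219830e-01, -2.10456006e-04, -9.13133683e-04]), 'contact_force': array([ 0.29668055,  0.61230392, -0.43856515]), 'moment': array([ 0.02072897,  0.00580428, -0.02124622]), 'finger_force': 0.0, 'opening': 1.000902127734195}
top {'fov_y': 49.21211778801923, 'cx': 248.4541819604309, 'cy': 198.8859117125679, 'world_from_camera': array([[-0.00203223, -0.99830888,  0.05809697,  0.49243374],
       [-0.99994726,  0.00261356,  0.009932  , -0.10424525],
       [-0.01006704, -0.05807372, -0.99826154,  1.1505909 ],
       [ 0.        ,  0.        ,  0.        ,  1.        ]])}
scene {'fov_y': 53.267313449164774, 'cx': 253.26924783780697, 'cy': 187.85103778884866, 'world_from_camera': array([[ 0.6964727 ,  0.61418763, -0.37107862,  0.96879057],
       [ 0.71752576, -0.60261924,  0.34929476, -0.47085114],
       [-0.00908659, -0.50953273, -0.8604033 ,  1.01233125],
       [ 0.        ,  0.        ,  0.        ,  1.        ]])}
```

View pics/top0.png

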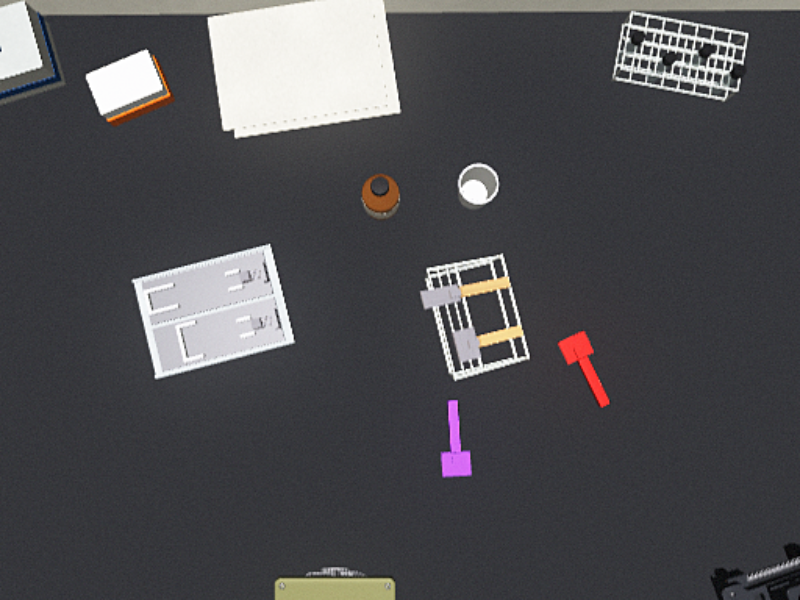

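View pics/scene0.png

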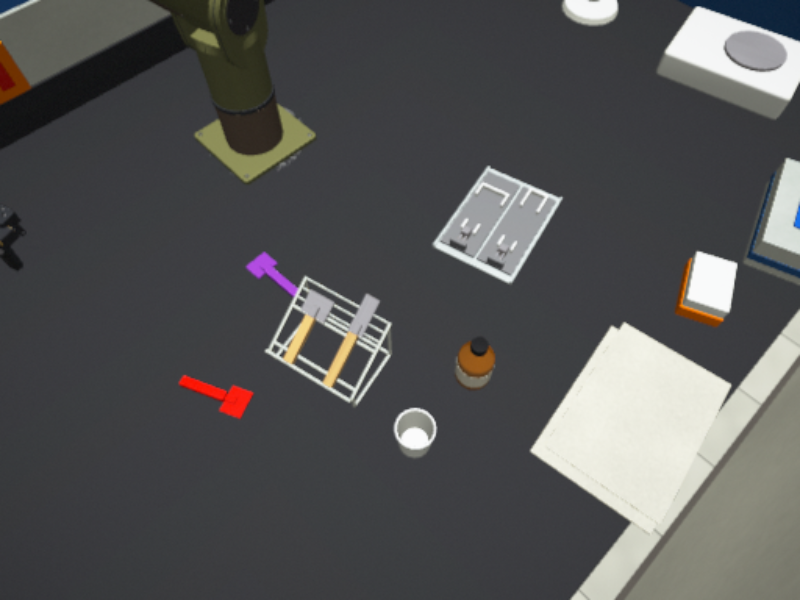

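Top view (800x600 pixels): the spatula is at (440,297)–(508,284) and the scraper at (467,343)–(520,332), both steel and wood on the rack. The purple (455,440) and red (585,370) scrapers are look-alikes to leave alone. The tray is at (215,310), with the long compartment in the upper row and the wide one in the lower, stops at right. The bottle is at (380,195) and the beaker at (478,185).

```bash
cat > coarse.py <<'E'
from h import *
def load(n):
    z=np.load(n+'.npz'); return z['p'],z['d'],{k:z[k] for k in('fov_y','cx','cy','world_from_camera')}
for n in('top','scene'):
    p,d,c=load(n); W=pts(d,c); hsv=cv2.cvtColor(p,cv2.COLOR_RGB2HSV)
    m=cv2.inRange(hsv,(12,80,120),(24,200,255))
    k,l,s,_=cv2.connectedComponentsWithStats(m)
    for i in range(1,k):
        if s[i,4]<60: continue
        ok=(l==i)&(d>0); P=W[ok]
        if P[:,2].max()>.4: continue
        mu=P.mean(0); u,sv,vt=np.linalg.svd(P-mu); 
        print(n,s[i],'mean',mu.round(4),'axis',vt[0].round(3),'ext',np.ptp((P-mu)@vt[0]).round(3),'z',P[:,2].min().round(3),P[:,2].max().round(3))
p,d,c=load('top');W=pts(d,c)
for nm,(u,v) in dict(trayTL=(137,281),trayTR=(269,248),trayBR=(291,341),trayBL=(158,374),longstop=(262,270),longend=(149,298),widestop=(275,322),wideend=(183,343),floor=(200,300),bottle=(380,187),beaker=(478,170)).items():
    print(nm,W[round(v*.64),round(u*.64)].round(4))
E
python3 coarse.py
```

```text
top [232 112  24  23 265] mean [ 0.7432 -0.0818  0.0905] axis [-0.128  0.992  0.018] ext 0.06 z 0.075 0.107
top [294 177  33  14 233] mean [ 0.5945 -0.2498  0.0823] axis [ 0.16  -0.701 -0.695] ext 0.139 z -0.002 0.112
top [305 208  29  14 206] mean [ 0.514  -0.2744  0.0777] axis [-0.058  0.571  0.819] ext 0.132 z -0.002 0.107
scene [181 202  21  31 223] mean [ 0.5133 -0.2769  0.0805] axis [ 0.135 -0.812 -0.568] ext 0.106 z -0.001 0.106
scene [207 212  22  36 267] mean [ 0.5924 -0.2511  0.0815] axis [ 0.115 -0.77  -0.627] ext 0.119 z -0.003 0.111
trayTL [0.612  0.3477 0.0087]
trayTR [0.6695 0.1173 0.0074]
trayBR [0.5071 0.0772 0.0101]
trayBL [0.4505 0.3093 0.0074]
longstop [0.6276 0.1227 0.0335]
longend [0.5805 0.3222 0.0234]
widestop [0.5391 0.1011 0.03  ]
wideend [0.502  0.2627 0.0188]
floor [0.5784 0.2361 0.0119]
bottle [ 0.7477 -0.0809  0.1261]
beaker [ 0.7951 -0.2466  0.0516]
```

```bash
cat >> h.py <<'E'
from scipy.spatial.transform import Rotation as R
def pose():
    s=sensors.get_state(); return np.array(s['tool_pos']),R.from_quat(s['eef_rot']),s
def plan(*targets,cmd=None):
    """targets (x,y,z,yaw_deg of tool x) -> normalised rows from the present pose"""
    p,r,s=pose()
    x=r.as_matrix()[:,0]; yaw=np.degrees(np.arctan2(x[1],x[0]))
    print('now',p.round(4),'yaw',round(yaw,2),'F',np.round(s['contact_force'],1),'open',round(s['opening'],3),'t',round(s['clock'],2))
    for t in targets:
        d=r.as_matrix().T@(np.array(t[:3])-p)/.3; a=-((t[3]-yaw+180)%360-180)/360
        print('row %.4f %.4f %.4f %.4f'%(*d,a))
E
python3 - <<'E'
from h import *
p,r,s=pose(); M=np.array(eyes.calibration('wrist')['world_from_camera'])
print(eyes.calibration('wrist')['fov_y'],r.as_matrix().T@(M[:3,3]-p)); print(r.as_matrix().T@M[:3,:3])
plan((.553,-.245,.30,103),(.553,-.30,.30,103))
E
```

```text
64.63678700964866 [ 0.08155717 -0.00047217 -0.1467709 ]
[[-7.59985082e-04 -9.49423918e-01 -3.13996251e-01]
 [ 9.99999708e-01 -6.95434267e-04 -3.17592750e-04]
 [ 8.31664010e-05 -3.13996401e-01  9.49424169e-01]]
now [ 0.2009 -0.5912  0.238 ] yaw 18.78 F [-0.9 -0.2 -0. ] open 1.0 t 0.1
row 1.4825 -0.7151 -0.2058 -0.2339
row 1.4235 -0.5415 -0.2061 -0.2339
```

Call:
{"op": "send_rows", "data": {"rows": "0.7 -0.35 -0.1 -0.2;0.7 -0.35 -0.1 -0.2;0.7 -0.35 -0.1 -0.2;0.7 -0.35 -0.1 -0.2;0.7 -0.35 -0.1 -0.2;0.7 -0.35 -0.1 -0.2;0.7 -0.35 -0.1 -0.2;0.7 -0.35 -0.1 -0.2;0.7 -0.35 -0.1 -0.2;0.7 -0.35 -0.1 -0.2", "jaw": -1}}

```text
clock: 0.93
tool_pos: [0.3661, -0.4244, 0.2684]
eef_rot: [0.702, 0.712, -0.0, -0.0]
contact_force: [-0.5, -0.2, 0.5]
opening: 1.0
finger_force: 0.0
```

```bash
python3 -c "
from h import *
plan((.553,-.255,.25,103))"
```

```text
now [ 0.3661 -0.4244  0.2684] yaw 90.79 F [-0.5 -0.2  0.5] open 1.0 t 0.93
row 0.5558 0.6307 0.0611 -0.0339
```

Call:
{"op": "send_rows", "data": {"rows": "0.556 0.631 0.06 -0.034;0.556 0.631 0.06 -0.034;0.556 0.631 0.06 -0.034;0.556 0.631 0.06 -0.034;0.556 0.631 0.06 -0.034;0.556 0.631 0.06 -0.034;0.556 0.631 0.06 -0.034;0.556 0.631 0.06 -0.034;0.556 0.631 0.06 -0.034;0.556 0.631 0.06 -0.034"}}

```text
clock: 1.77
tool_pos: [0.5529, -0.2586, 0.2503]
eef_rot: [0.626, 0.78, -0.001, -0.0]
contact_force: [0.1, -0.0, 0.7]
opening: 1.001
finger_force: 0.0
```

```bash
python3 - <<'E'
from h import *
p,d,c=snap('wrist'); np.savez('w1.npz',p=p,d=d,**{k:np.array(v) for k,v in c.items()})
cv2.imwrite('pics/w1.png',cv2.resize(p[:,:,::-1],(800,600))); plan()
E
```

```text
now [ 0.5529 -0.2587  0.2505] yaw 102.47 F [-0.7 -0.9 -0.2] open 1.0 t 1.82
```

View pics/w1.png

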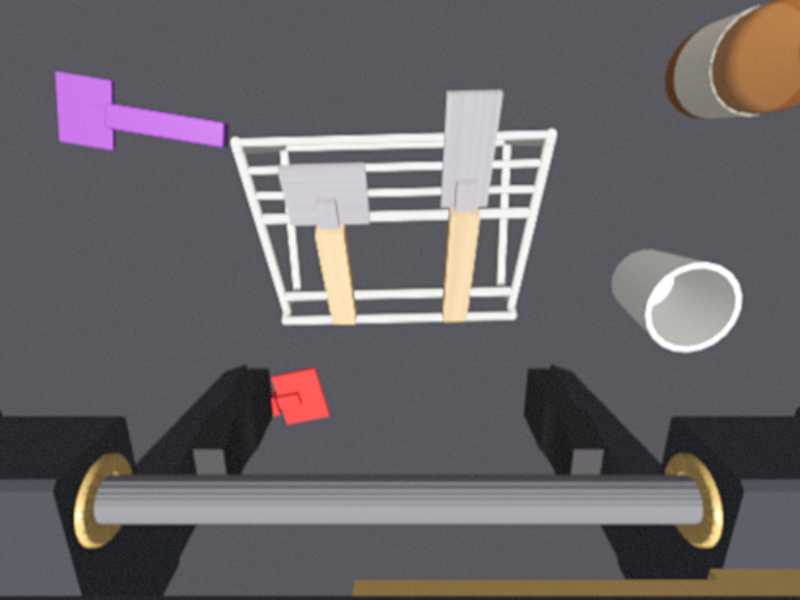

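Wrist view: the spatula (narrow blade) runs from (472,92) to its butt at (456,320). The scraper (broad blade) runs from (325,165) to (344,322), with the purple and red look-alikes outside the rack. Both gaps between the bars are open for the fingers.

```bash
cat > tools.py <<'E'
from h import *
def tools(p,d,c):
    W=pts(d,c); hsv=cv2.cvtColor(p,cv2.COLOR_RGB2HSV); out=[]
    m=cv2.inRange(hsv,(10,60,150),(24,200,255)); k,l,s,cen=cv2.connectedComponentsWithStats(m)
    for i in range(1,k):
        if s[i,4]<400: continue
        mk=(l==i).astype(np.uint8); er=cv2.erode(mk,np.ones((3,3)))
        P=W[(er>0)&(d>0)]
        if not(.03<np.median(P[:,2])<.2) : continue
        mu=np.median(P,0); P=P[np.abs(P-mu).max(1)<.07]
        for _ in range(3):
            mu=P.mean(0); vt=np.linalg.svd(P-mu,full_matrices=False)[2]; P=P[np.abs((P-mu)@vt[2])<.003]
        a=vt[0]*np.sign(vt[0][2]); n=vt[2]*np.sign(vt[2][2])
        # full-mask pixels cast on the fitted plane
        M=np.array(c['world_from_camera']); f=192/np.tan(np.radians(c['fov_y'])/2)
        v,u=np.nonzero(mk); D=np.stack([(u-c['cx'])/f,(v-c['cy'])/f,np.ones(len(u))],-1)@M[:3,:3].T; o=M[:3,3]
        Q=o+D*(((mu-o)@n)/(D@n))[:,None]; b=np.cross(n,a)
        ta=(Q-mu)@a; tb=(Q-mu)@b
        butt=mu+a*(np.percentile(ta,.5)); mid=mu+b*np.median(tb)
        print('comp',s[i],'slope',np.degrees(np.arcsin(a[2])).round(2),'yaw',np.degrees(np.arctan2(a[1],a[0])).round(2),'normal tilt',np.degrees(np.arccos(n[2])).round(2))
        L=np.ptp(ta); w=np.percentile(tb,97)-np.percentile(tb,3)
        O=mid+a*(np.percentile(ta,.5)+.055)-n*.014
        print('  len %.4f w %.4f'%(L,w),'origin',O.round(4),'butt',butt.round(4))
if __name__=='__main__':
    z=np.load('w1.npz'); tools(z['p'],z['d'],z)
    W=pts(z['d'],z); p=z['p']; 
E
python3 tools.py; python3 -c "
from h import *
plan((.54,.15,.25,103.5),(.54,.1,.3,103.5))"
```

```text
comp [ 468    0   44   70 2445] slope 5.43 yaw -65.43 normal tilt 48.82
  len 0.0565 w 0.0284 origin [ 0.7559 -0.1082  0.0861] butt [ 0.7216 -0.0629  0.088 ]
comp [ 283  133   25   74 1283] slope 29.67 yaw 103.67 normal tilt 29.67
  len 0.1070 w 0.0180 origin [ 0.5901 -0.2414  0.0762] butt [ 0.6031 -0.2946  0.0611]
comp [ 201  144   27   64 1105] slope 29.64 yaw 104.0 normal tilt 29.64
  len 0.0953 w 0.0181 origin [ 0.5096 -0.2618  0.0758] butt [ 0.5229 -0.3149  0.0607]
now [ 0.5529 -0.2587  0.2505] yaw 102.47 F [-0.7 -0.9 -0.2] open 1.0 t 1.82
row 1.3395 0.2522 -0.0000 -0.0029
row 1.1767 0.2160 -0.1665 -0.0029
```

Call:
{"op": "send_rows", "data": {"rows": "1 0.19 0 0;1 0.19 0 0;1 0.19 0 0;1 0.19 0 0;1 0.19 0 0;1 0.19 0 0;1 0.19 0 0;1 0.19 0 0;1 0.19 0 0;1 0.19 0 0"}}

```text
clock: 2.65
tool_pos: [0.5442, 0.0475, 0.2508]
eef_rot: [0.625, 0.781, -0.001, 0.0]
contact_force: [-0.6, 0.2, 0.3]
opening: 0.998
finger_force: 0.0
```

```bash
python3 -c "
from h import *
plan((.56,.15,.25,103.8))"
```

```text
now [0.5442 0.0475 0.2508] yaw 102.62 F [-0.6  0.2  0.3] open 0.998 t 2.65
row 0.3220 0.1260 0.0024 -0.0033
```

Call:
{"op": "send_rows", "data": {"rows": "0.322 0.126 0 -0.003;0.322 0.126 0 -0.003;0.322 0.126 0 -0.003;0.322 0.126 0 -0.003;0.322 0.126 0 -0.003;0.322 0.126 0 -0.003"}}

```text
clock: 3.15
tool_pos: [0.5605, 0.1471, 0.2502]
eef_rot: [0.619, 0.785, -0.001, 0.001]
contact_force: [-0.5, -0.5, 0.2]
opening: 0.998
finger_force: 0.0
```

```bash
python3 - <<'E'
from h import *
p,d,c=snap('wrist'); np.savez('w2.npz',p=p,d=d,**{k:np.array(v) for k,v in c.items()})
cv2.imwrite('pics/w2.png',cv2.resize(p[:,:,::-1],(800,600))); plan()
E
```

```text
now [0.5605 0.1471 0.2503] yaw 103.43 F [-0.5 -0.6  0.7] open 1.002 t 3.2
```

View pics/w2.png

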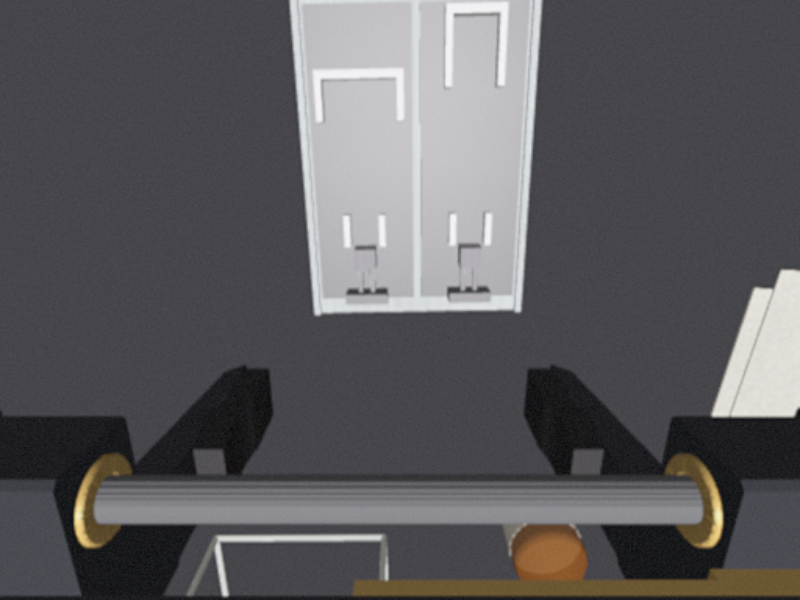

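Tray from the wrist: the wide compartment's U is at (360,95) and the long one's at (477,45). The handle guides are at (347/381,230) and (452/488,228), the stops at (366,255) and (469,253).

```bash
cat > tray.py <<'E'
from h import *
z=np.load('w2.npz'); p,d=z['p'],z['d']; W=pts(d,z)
s=.64
fl=np.concatenate([W[int(140*s):int(200*s),int(330*s):int(400*s)].reshape(-1,3),W[int(110*s):int(200*s),int(440*s):int(510*s)].reshape(-1,3)])
print('floor z',np.median(fl[:,2]),fl[:,2].std())
zf=np.median(fl[:,2]); g=p.min(2).astype(int)
a=np.radians(103.7)
def grab(u0,u1,v0,v1,thr=205):
    sl=np.s_[int(v0*s):int(v1*s),int(u0*s):int(u1*s)]
    return W[sl][(g[sl]>thr)&(W[sl][...,2]>zf+.006)&(W[sl][...,2]<zf+.013)]
C={}
for n,b in dict(lhL=(442,462,205,252),lhR=(478,498,205,252),lbL=(440,458,20,92),lbR=(494,512,20,92),whL=(338,357,205,252),whR=(372,392,205,252),wbL=(308,328,84,128),wbR=(393,410,84,128),lend=(460,495,0,20),wend=(330,390,62,84)).items():
    P=grab(*b); C[n]=P.mean(0); print(n,len(P),C[n].round(4),P[:,2].max().round(4))
for t in 'lw':
    h=(C[t+'hL']+C[t+'hR'])/2; b=(C[t+'bL']+C[t+'bR'])/2; v=(b-h)[:2]
    yaw=np.arctan2(v[1],v[0]); e=v/np.linalg.norm(v); nrm=np.array([-e[1],e[0]])
    print(t,'yaw',np.degrees(yaw).round(2),'gaps',[((C[t+k+'L']-C[t+k+'R'])[:2]@nrm).round(4) for k in'hb'],'h',h[:2].round(4),'h->b',np.linalg.norm(v).round(4),'h->end',((C[t+'end']-h)[:2]@e).round(4))
    dlt=.115 if t=='l' else .075
    print('  end top pts lateral origin est from h(-36):',(h[:2]+.036*e).round(4))
    q=dict(l=(460,480,243,254),w=(357,377,246,256))[t]
    sl=np.s_[int(q[2]*s):int(q[3]*s),int(q[0]*s):int(q[1]*s)]; P=W[sl].reshape(-1,3); k=P[:,2]>zf+.015; print('  stop top',P[k].mean(0).round(4) if k.any() else None,k.sum(), 'x rel', ((P[k][:,:2]-h[:2]-.036*e)@e).round(3).min() if k.any() else 0,((P[k][:,:2]-h[:2]-.036*e)@e).max().round(4))
E
python3 tray.py
```

```text
floor z 0.011739819646612581 0.025362739068453002
lhL 80 [0.5982 0.173  0.0219] 0.0236
lhR 77 [0.625  0.1805 0.0217] 0.0237
lbL 201 [0.5614 0.2949 0.0219] 0.0243
lbR 188 [0.5985 0.3037 0.0218] 0.0238
whL 76 [0.5164 0.1525 0.0217] 0.0234
whR 85 [0.5439 0.1595 0.0217] 0.0236
wbL 103 [0.4772 0.2405 0.0218] 0.0239
wbR 102 [0.5356 0.2544 0.0217] 0.0239
lend 145 [0.5732 0.3259 0.0218] 0.0242
wend 226 [0.5026 0.2664 0.0217] 0.024
l yaw 104.48 gaps [np.float64(0.0278), np.float64(0.0381)] h [0.6116 0.1767] h->b 0.1266 h->end 0.154
  end top pts lateral origin est from h(-36): [0.6026 0.2116]
  stop top [0.6124 0.1634 0.0385] 51 x rel -0.053 0.0308
w yaw 104.55 gaps [np.float64(0.0283), np.float64(0.06)] h [0.5301 0.156 ] h->b 0.0945 h->end 0.1138
  end top pts lateral origin est from h(-36): [0.5211 0.1908]
  stop top [0.5349 0.1437 0.0386] 49 x rel -0.054 0.0305
```

```bash
python3 -c "
from h import *
plan((.5899,-.2406,.17,104),(.5899,-.2406,.079,104))"
```

```text
now [0.5605 0.1471 0.2503] yaw 103.43 F [-0.5 -0.6  0.7] open 1.002 t 3.2
row -1.2789 -0.2045 0.2714 -0.0016
row -1.2781 -0.2041 0.5748 -0.0016
```

Call:
{"op": "send_rows", "data": {"rows": "-1 -0.2 0 -0.002;-1 -0.2 0 -0.002;-1 -0.2 0 -0.002;-1 -0.2 0 -0.002;-1 -0.2 0 -0.002;-1 -0.2 0 -0.002;-1 -0.2 0 -0.002;-1 -0.2 0 -0.002;-1 -0.2 0 -0.002", "jaw": 0.1}}

```text
clock: 3.95
tool_pos: [0.5709, -0.1643, 0.2498]
eef_rot: [0.618, 0.786, -0.003, 0.001]
contact_force: [-0.7, -0.1, -0.1]
opening: 0.451
finger_force: 0.0
```

Call:
{"op": "send_rows", "data": {"rows": "-0.28 -0.005 0.2 0;-0.28 -0.005 0.2 0;-0.28 -0.005 0.2 0;-0.28 -0.005 0.2 0;-0.28 -0.005 0.2 0"}}

```text
clock: 4.37
tool_pos: [0.5912, -0.2369, 0.1899]
eef_rot: [0.614, 0.79, -0.0, -0.001]
contact_force: [0.5, 0.1, 0.2]
opening: 0.45
finger_force: 0.0
```

```bash
python3 -c "
from h import *
plan((.5899,-.2406,.1,104),(.5899,-.2406,.079,104))"
```

```text
now [ 0.5912 -0.2369  0.1899] yaw 104.3 F [0.5 0.1 0.2] open 0.45 t 4.37
row -0.0114 -0.0069 0.2998 0.0008
row -0.0115 -0.0068 0.3698 0.0008
```

Call:
{"op": "send_rows", "data": {"rows": "-0.011 -0.007 0.1 0.001;-0.011 -0.007 0.2 0.001;-0.011 -0.007 0.27 0.001;-0.011 -0.007 0.33 0.001;-0.011 -0.007 0.365 0.001;-0.011 -0.007 0.37 0.001;-0.011 -0.007 0.37 0.001"}}

```text
clock: 4.95
tool_pos: [0.5917, -0.2387, 0.0805]
eef_rot: [0.615, 0.789, 0.0, 0.0]
contact_force: [1.6, 1.1, -0.3]
opening: 0.446
finger_force: 0.0
```

Call:
{"op": "send_rows", "data": {"rows": "0 0 0 0;0 0 0 0;0 0 0 0;0 0 0 0;0 0 0 0", "jaw": 1, "force": 35}}

```text
clock: 5.37
tool_pos: [0.5917, -0.2402, 0.0807]
eef_rot: [0.615, 0.788, 0.0, 0.001]
contact_force: [-1.4, -0.2, 4.9]
opening: 0.201
finger_force: 35.0
```

```bash
python3 -c "
from h import *
plan((.5899,-.2406,.17,104.4),(.5899,-.2406,.18,104.4))"
```

```text
now [ 0.5917 -0.2402  0.0807] yaw 104.08 F [-1.4 -0.2  4.9] open 0.201 t 5.37
row -0.0002 -0.0058 -0.2976 -0.0009
row -0.0003 -0.0058 -0.3309 -0.0009
```

Call:
{"op": "send_rows", "data": {"rows": "0 0 -0.03 0;0 0 -0.1 0;0 0 -0.2 0;0 0 -0.3 0;0 0 -0.4 0;0 0 -0.4 0;0 0 -0.4 0"}}

```text
clock: 5.95
tool_pos: [0.5923, -0.2401, 0.2019]
eef_rot: [0.615, 0.788, 0.001, 0.002]
contact_force: [-0.7, -0.4, -1.5]
opening: 0.2
finger_force: 35.0
```

```bash
python3 - <<'E'
from h import *
from tools import tools
p,d,c=snap('wrist','w3.png'); np.savez('w3.npz',p=p,d=d,**{k:np.array(v) for k,v in c.items()})
plan((.6026,.2116,.2,104.4)); tools(p,d,c)
E
```

```text
now [ 0.591  -0.2401  0.2   ] yaw 104.07 F [-0.5  0.2 -1.5] open 0.2 t 6.0
row 1.4510 0.4036 -0.0005 -0.0009
comp [ 456    3   56   81 3268] slope 6.11 yaw -71.19 normal tilt 45.68
  len 0.0553 w 0.0292 origin [ 0.7516 -0.1095  0.0841] butt [ 0.7221 -0.061   0.0857]
comp [ 142  161   39   70 1344] slope 29.67 yaw 103.61 normal tilt 29.67
  len 0.0966 w 0.0175 origin [ 0.5079 -0.261   0.0743] butt [ 0.5208 -0.3142  0.0592]
```

View pics/w3.png

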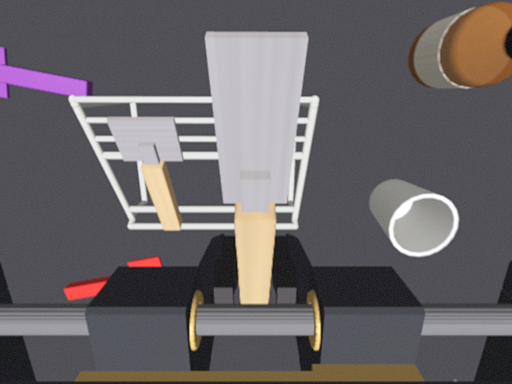

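The spatula is held in the jaws, with its blade at (257,110) and handle at (255,250). The scraper is undisturbed at (150,170). Next I measure the held tool relative to the TCP.

```bash
cat > held.py <<'E'
from h import *
def held(p,d,c,box,half):
    """blade top face from depth -> slope, tip, lateral offset, in a level frame at the TCP (x along tool x)"""
    pos,r,s=pose(); W=pts(d,c); x=r.as_matrix()[:,0]; e=np.array([x[0],x[1],0]); e/=np.linalg.norm(e); n=np.array([-e[1],e[0],0])
    Q=np.stack([(W-pos)@e,(W-pos)@n,W[...,2]-pos[2]],-1)[box]; pp=p[box].astype(int)
    m=(np.ptp(pp,axis=2)<30)&(pp.min(2)>110)&(d[box]>0)
    P=Q[m]; P=P[(np.abs(P[:,1])<.035)&(P[:,0]>half)]
    A=np.c_[P[:,0],np.ones(len(P))]; k=np.ones(len(P),bool)
    for _ in range(5): co=np.linalg.lstsq(A[k],P[k,2],rcond=None)[0]; k=np.abs(A@co-P[:,2])<.0025
    P=P[k]; th=np.arctan(co[0])
    xs=np.linspace(P[:,0].min()+.004,P[:,0].max()-.004,8); mid=[];w=[]
    for a in xs:
        q=P[np.abs(P[:,0]-a)<.003,1]; mid.append((q.max()+q.min())/2); w.append(np.ptp(q))
    l=np.polyfit(xs,mid,1); tip=P[:,0].max()
    print('slope',np.degrees(th).round(2),'tip x',tip.round(4),'z at tip',(co@[tip,1]).round(4),'lateral at 0 %.4f yaw dev %.2f'%(l[1],np.degrees(np.arctan(l[0]))),'w',np.round(np.median(w),4),len(P))
    return th,tip,co
if __name__=='__main__':
    z=np.load('w3.npz'); held(z['p'],z['d'],z,np.s_[20:170,195:320],.055)
E
python3 held.py
```

```text
slope 29.61 tip x 0.0978 z at tip 0.0562 lateral at 0 0.0006 yaw dev -0.38 w 0.0281 11570
```

Call:
{"op": "send_rows", "data": {"rows": "1 0.28 0 0;1 0.28 0 0;1 0.28 0 0;1 0.28 0 0;1 0.28 0 0;1 0.28 0 0;1 0.28 0 0;1 0.28 0 0;1 0.28 0 0", "force": 45}}

```text
clock: 6.75
tool_pos: [0.598, 0.0797, 0.1986]
eef_rot: [0.611, 0.792, 0.001, -0.003]
contact_force: [-0.7, 0.2, -1.1]
opening: 0.196
finger_force: 45.0
```

```bash
cat >> h.py <<'E'
E1=np.array([np.cos(np.radians(104.4)),np.sin(np.radians(104.4))]); N1=np.array([-E1[1],E1[0]])
ORG=dict(l=np.array([.6026,.2116]),w=np.array([.5211,.1908]))
def ins(t,X,Y,z,yaw):
    q=ORG[t]+X*E1+Y*N1; return (q[0],q[1],z,yaw)
def where(t):
    p,r,s=pose(); q=p[:2]-ORG[t]; print('insert X %.4f Y %.4f z %.4f'%(q@E1,q@N1,p[2]))
E
python3 -c "
from h import *
plan(ins('l',.012,-.0005,.2,104.6),ins('l',.012,-.0005,.1,104.6))"
```

```text
now [0.598  0.0797 0.1986] yaw 104.68 F [-0.7  0.2 -1.1] open 0.196 t 6.75
row 0.4613 0.1282 -0.0021 0.0002
row 0.4594 0.1286 0.3312 0.0002
```

Call:
{"op": "send_rows", "data": {"rows": "0.46 0.128 0 0;0.46 0.128 0 0;0.46 0.128 0 0;0.46 0.128 0 0;0.46 0.128 0.05 0;0.46 0.128 0.1 0;0.46 0.128 0.2 0;0.46 0.128 0.25 0;0.46 0.128 0.25 0;0.46 0.128 0.25 0"}}

```text
clock: 7.58
tool_pos: [0.6024, 0.2131, 0.1229]
eef_rot: [0.615, 0.788, -0.002, -0.001]
contact_force: [0.0, -0.3, -0.6]
opening: 0.197
finger_force: 45.0
```

```bash
python3 - <<'E'
from h import *
from held import held
p,d,c=snap('wrist','w4.png'); held(p,d,c,np.s_[20:170,195:320],.055)
where('l'); plan(ins('l',.012,-.0005,.1,104.6),ins('l',.012,-.0005,.046,104.6))
E
```

```text
slope 29.59 tip x 0.0978 z at tip 0.0562 lateral at 0 0.0008 yaw dev -0.58 w 0.0281 11570
insert X 0.0021 Y -0.0013 z 0.1243
now [0.6034 0.2139 0.1243] yaw 104.04 F [ 0.6  0.1 -0.4] open 0.196 t 7.63
row 0.0331 -0.0028 0.0811 -0.0015
row 0.0332 -0.0026 0.2611 -0.0015
```

Call:
{"op": "send_rows", "data": {"rows": "0.033 -0.002 0 -0.002;0.033 -0.002 0.08 -0.002;0.033 -0.002 0.14 -0.002;0.033 -0.002 0.2 -0.002;0.033 -0.002 0.24 -0.002;0.033 -0.002 0.25 -0.002;0.033 -0.002 0.25 -0.002;0.033 -0.002 0.25 -0.002"}}

```text
clock: 8.3
tool_pos: [0.601, 0.2248, 0.0508]
eef_rot: [0.61, 0.792, 0.001, 0.0]
contact_force: [0.1, -0.2, -1.2]
opening: 0.197
finger_force: 45.0
```

```bash
python3 - <<'E'
from h import *
p,d,c=snap('wrist','w5.png'); 
where('l'); plan(ins('l',.012,-.0005,.046,104.6),ins('l',-.003,-.0005,.0445,104.6))
E
```

```text
insert X 0.0131 Y -0.0020 z 0.0510
now [0.6013 0.2248 0.051 ] yaw 104.8 F [ 0.8  0.2 -0.7] open 0.197 t 8.35
row -0.0037 -0.0050 0.0167 0.0006
row -0.0537 -0.0054 0.0216 0.0006
```

View pics/w5.png

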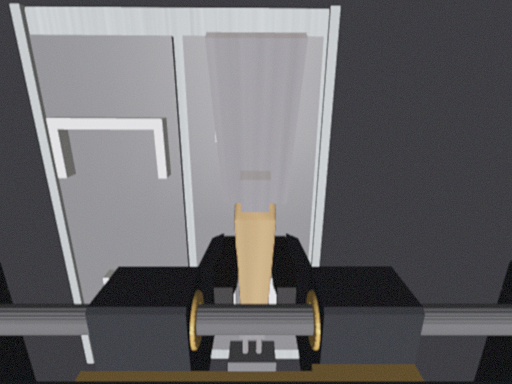

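The spatula is over the long compartment, with its blade at (256,100) between the divider (185) and the tray wall (325). The stop is visible behind the handle at (252,345). Next I go down and push the stop.

Call:
{"op": "send_rows", "data": {"rows": "-0.004 -0.005 0.01 0;-0.004 -0.005 0.018 0;-0.01 -0.005 0.018 0;-0.018 -0.005 0.018 0;-0.026 -0.005 0.018 0;-0.034 -0.005 0.018 0;-0.042 -0.005 0.018 0;-0.05 -0.005 0.018 0;-0.054 -0.005 0.018 0;-0.054 -0.005 0.018 0"}}

```text
clock: 9.18
tool_pos: [0.6023, 0.2114, 0.0449]
eef_rot: [0.61, 0.793, 0.002, -0.002]
contact_force: [-2.7, 6.8, 0.7]
opening: 0.2
finger_force: 45.0
```

```bash
python3 - <<'E'
from h import *
from held import held
p,d,c=snap('wrist','w6.png'); held(p,d,c,np.s_[20:170,195:320],.055)
_,_,s=pose(); print('F along insert x',np.array(s['contact_force'])[:2]@E1,'lat',np.array(s['contact_force'])[:2]@N1)
where('l'); plan(*[ins('l',X,-.0005,z,104.6) for X,z in((-.0032,.043),(-.0001,.0344),(.0014,.0246),(.0015,.0195),(.0011,.0143))])
E
```

```text
slope 30.19 tip x 0.0974 z at tip 0.0574 lateral at 0 0.0007 yaw dev -0.61 w 0.0282 11577
F along insert x 6.912117335043793 lat 1.2705361987794712
insert X 0.0002 Y 0.0003 z 0.0449
now [0.6022 0.2117 0.0449] yaw 104.9 F [-2.9  6.4  0.7] open 0.195 t 9.23
row -0.0113 0.0027 0.0062 0.0008
row -0.0011 0.0027 0.0350 0.0008
row 0.0037 0.0027 0.0677 0.0008
row 0.0039 0.0027 0.0847 0.0008
row 0.0025 0.0027 0.1020 0.0008
```

Call:
{"op": "send_rows", "data": {"rows": "-0.007 0.002 0 0;-0.014 0.002 0 0;-0.014 0.002 0.006 0;-0.01 0.002 0.013 0;-0.007 0.002 0.02 0;-0.005 0.002 0.028 0;-0.003 0.002 0.035 0;-0.003 0.002 0.035 0", "force": 30}}

```text
clock: 9.9
tool_pos: [0.6025, 0.2125, 0.0348]
eef_rot: [0.609, 0.793, 0.003, -0.002]
contact_force: [-3.9, 6.9, 5.9]
opening: 0.201
finger_force: 30.0
```

```bash
python3 - <<'E'
from h import *
from held import held
p,d,c=snap('wrist','w7.png'); held(p,d,c,np.s_[20:190,195:320],.055)
_,_,s=pose(); print('F along insert x',np.array(s['contact_force'])[:2]@E1,'lat',np.array(s['contact_force'])[:2]@N1,s['contact_force'][2])
where('l'); plan(*[ins('l',X,-.0005,z,104.6) for X,z in((.0014,.0246),(.0011,.0143))])
E
```

```text
Traceback (most recent call last):
  File "held.py", line 11, in held
    xs=np.linspace(P[:,0].min()+.004,P[:,0].max()-.004,8); mid=[];w=[]
                   ~~~~~~~~~~^^
ValueError: zero-size array to reduction operation minimum which has no identity
```

```bash
sed -i 's/    P=Q\[m\]; /    P=Q[m]; P=P[P[:,2]+pos[2]>.026]; /' held.py; python3 - <<'E'
from h import *
from held import held
p,d,c=snap('wrist','w7.png')
try: held(p,d,c,np.s_[20:190,195:320],.055)
except Exception as e: print(e)
_,_,s=pose(); print('F along insert x',np.array(s['contact_force'])[:2]@E1,'lat',np.array(s['contact_force'])[:2]@N1,s['contact_force'][2])
where('l'); plan(*[ins('l',X,-.0005,z,104.6) for X,z in((.0014,.0246),(.0011,.0143))])
E
```

```text
slope 20.96 tip x 0.1035 z at tip 0.0408 lateral at 0 0.0005 yaw dev -0.73 w 0.0281 10881
F along insert x 9.228633790546683 lat 3.172093701505031 4.611281625382411
insert X 0.0008 Y -0.0002 z 0.0350
now [0.6026 0.2124 0.035 ] yaw 104.95 F [-5.4  8.1  4.6] open 0.197 t 10.0
row 0.0017 0.0010 0.0346 0.0010
row 0.0005 0.0010 0.0689 0.0010
```

View pics/w7.png

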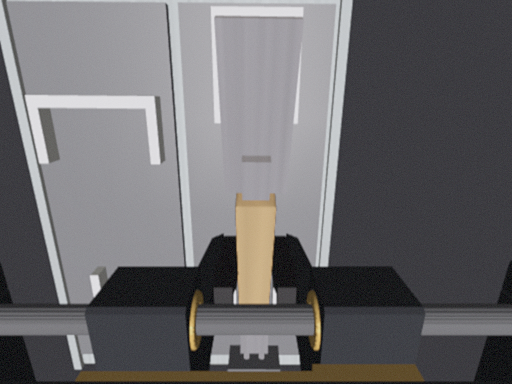

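The spatula is pivoting as planned, slope 21°. The blade (218–302) is centred in the U (213–300), with the tip just inside the end wall. Lowering on.

Call:
{"op": "send_rows", "data": {"rows": "0.001 0 0.009 0;0.002 0 0.018 0;0.003 0 0.027 0;0.003 0 0.035 0;0.003 0 0.044 0;0.003 0 0.052 0;0.002 0 0.06 0;0.002 0 0.066 0;0.002 0 0.066 0;0.002 0 0.066 0"}}

```text
clock: 10.83
tool_pos: [0.6021, 0.2144, 0.0168]
eef_rot: [0.609, 0.793, 0.003, -0.003]
contact_force: [-8.7, 7.7, 15.3]
opening: 0.197
finger_force: 30.0
```

```bash
python3 - <<'E'
from h import *
p,d,c=snap('wrist','w8.png'); np.savez('w8.npz',p=p,d=d,**{k:np.array(v) for k,v in c.items()})
_,_,s=pose(); print('F along insert x',np.array(s['contact_force'])[:2]@E1,'lat',np.array(s['contact_force'])[:2]@N1,s['contact_force'][2])
where('l'); plan(ins('l',.0011,-.0005,.0143,104.6)); W=pts(d,c); zz=W[10:200:12,258,2]; print(zz.round(4))
x=(W[...,:2]-ORG['l'])@E1; print(x[10:200:12,258].round(3))
E
```

```text
F along insert x 9.865987025099228 lat 5.84705002375801 15.47297709028153
insert X 0.0028 Y -0.0003 z 0.0168
now [0.6022 0.2144 0.0168] yaw 104.99 F [-8.1  8.1 15.5] open 0.202 t 10.88
row -0.0059 0.0007 0.0082 0.0011
[0.0203 0.0262 0.0249 0.0243 0.0252 0.0253 0.0251 0.0252 0.0238 0.0243
 0.0225 0.0271 0.0274 0.0275 0.0264 0.0313]
[0.117 0.112 0.108 0.103 0.098 0.094 0.089 0.084 0.079 0.074 0.068 0.063
 0.058 0.052 0.046 0.042]
```

View pics/w8.png

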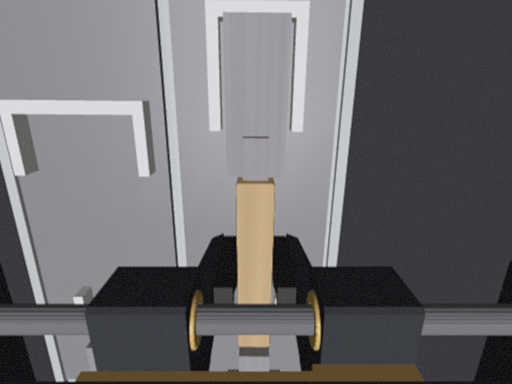

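The blade (222–292) now lies between the long U's walls (208–305), about 4° short of flat, with the tip some 9 mm up. Pressing on down.

Call:
{"op": "send_rows", "data": {"rows": "-0.001 0 0.004 0;-0.002 0 0.008 0;-0.003 0 0.012 0;-0.003 0 0.015 0;-0.003 0 0.015 0", "force": 25}}

```text
clock: 11.3
tool_pos: [0.6024, 0.2134, 0.0145]
eef_rot: [0.609, 0.793, 0.003, -0.002]
contact_force: [-12.4, 5.8, 32.3]
opening: 0.203
finger_force: 25.0
```

```bash
cat > chk.py <<'E'
from h import *
import sys
p,d,c=snap('wrist',sys.argv[2]); t=sys.argv[1]
_,_,s=pose(); print('F along insert x',np.array(s['contact_force'])[:2]@E1,'lat',np.array(s['contact_force'])[:2]@N1,s['contact_force'][2])
where(t); plan(ins(t,.0011,-.0005,.0143,104.6)); W=pts(d,c)
x=(W[...,:2]-ORG[t])@E1; y=(W[...,:2]-ORG[t])@N1
for X in np.arange(-.06,.13,.01):
    m=(abs(x-X)<.003)&(abs(y)<.006)&(d>0)&(W[...,2]<.1)
    if m.sum()>5: print('%.2f:%.4f'%(X,np.median(W[m][:,2])),end=' ')
m=(abs(y)<.006)&(x>.05)&(x<.125)&(d>0);print()
E
python3 chk.py l w9.png
```

```text
F along insert x 8.346024739843276 lat 10.566297412986845 30.643481508831133
insert X 0.0018 Y -0.0003 z 0.0145
now [0.6024 0.2135 0.0145] yaw 104.97 F [-12.3   5.5  30.6] open 0.199 t 11.35
row -0.0025 0.0007 0.0005 0.0010
-0.06:0.0316 -0.05:0.0256 -0.02:0.0274 -0.01:0.0281 0.00:0.0286 0.01:0.0292 0.02:0.0301 0.03:0.0937 0.04:0.0311 0.05:0.0267 0.06:0.0271 0.07:0.0229 0.08:0.0234 0.09:0.0240 0.10:0.0246 0.11:0.0252 0.12:0.0217
```

```bash
python3 - <<'E'
from h import *
p,d,c=snap('wrist'); W=pts(d,c); x=(W[...,:2]-ORG['l'])@E1; y=(W[...,:2]-ORG['l'])@N1; z=W[...,2]
for v in range(2,40,2): print(v,'%.4f %.4f'%(np.median(x[v,250:265]),np.median(z[v,250:265])),p[v,257])
for v in (30,60,90,120):
    print(v,[(u,round(float(y[v,u])*1e3,1),round(float(z[v,u])*1e3,1)) for u in range(200,320,4)])
m=(z>.0245)&(z<.033)&(x<-.02)&(x>-.075)&(abs(y)<.012); print(x[m].min(),x[m].max())
E
```

```text
2 0.1185 0.0212 [220 219 222]
4 0.1176 0.0219 [217 217 220]
6 0.1169 0.0217 [218 217 220]
8 0.1154 0.0255 [179 178 182]
10 0.1147 0.0255 [152 151 158]
12 0.1140 0.0255 [156 155 161]
14 0.1133 0.0253 [155 154 158]
16 0.1126 0.0251 [156 154 160]
18 0.1119 0.0255 [156 154 159]
20 0.1112 0.0251 [155 151 159]
22 0.1105 0.0253 [157 154 159]
24 0.1098 0.0253 [156 154 160]
26 0.1091 0.0252 [155 153 158]
28 0.1084 0.0251 [156 154 159]
30 0.1077 0.0250 [154 151 158]
32 0.1069 0.0254 [155 151 156]
34 0.1063 0.0248 [156 154 160]
36 0.1055 0.0251 [155 151 156]
38 0.1047 0.0251 [157 154 160]
30 [(200, 25.1, 12.8), (204, 23.4, 12.8), (208, 20.4, 21.8), (212, 18.8, 21.2), (216, 17.1, 21.6), (220, 16.3, 12.6), (224, 13.6, 24.2), (228, 11.9, 25.0), (232, 10.3, 24.7), (236, 8.7, 24.4), (240, 7.0, 24.7), (244, 5.4, 25.2), (248, 3.8, 26.0), (252, 2.2, 25.7), (256, 0.6, 25.0), (260, -1.1, 24.2), (264, -2.7, 25.3), (268, -4.3, 24.7), (272, -5.9, 25.2), (276, -7.6, 23.8), (280, -9.2, 24.6), (284, 1.3, 161.8), (288, -12.3, 25.7), (292, -15.4, 12.2), (296, -16.1, 21.0), (300, -17.6, 22.7), (304, -19.4, 21.4),
[... 1137 characters left out ...]
304, -20.9, 20.7), (308, -24.2, 11.6), (312, -26.2, 11.1), (316, -27.8, 12.4)]
120 [(200, 26.9, 12.7), (204, 25.2, 11.6), (208, 21.8, 21.6), (212, 19.9, 22.0), (216, 18.2, 21.6), (220, 16.7, 18.4), (224, 15.5, 11.8), (228, 12.7, 22.9), (232, 10.9, 22.6), (236, 9.2, 21.2), (240, 7.3, 22.5), (244, 5.5, 23.2), (248, 3.7, 23.1), (252, 1.9, 23.7), (256, 0.2, 23.2), (260, -1.6, 22.3), (264, -3.4, 22.6), (268, -5.2, 23.1), (272, -7.0, 23.0), (276, -8.8, 22.2), (280, -10.6, 23.1), (284, -12.3, 23.9), (288, -15.6, 10.0), (292, -16.3, 19.7), (296, -17.7, 23.3), (300, -19.6, 22.2), (304, -23.0, 12.4), (308, -25.0, 12.1), (312, -27.0, 11.9), (316, -28.7, 12.6)]
-0.06371853123749593 -0.020024228666366967
```

The tip rests on the end wall's edge: tip X = 115.5 mm, z at wall top. The tool crept forward in the grip, so I lift slightly, grip harder, push further back and then lower.

Call:
{"op": "send_rows", "data": {"rows": "0 0 0 0;0 0 0 0;0 0 -0.01 0;0 0 -0.02 0;0 0 -0.027 0;-0.007 0 -0.027 0;-0.014 0 -0.027 0;-0.02 0 -0.027 0;-0.02 0 -0.027 0", "force": 58}}

```text
clock: 12.15
tool_pos: [0.604, 0.207, 0.0178]
eef_rot: [0.609, 0.793, 0.003, -0.003]
contact_force: [-4.4, 9.5, -1.4]
opening: 0.198
finger_force: 58.0
```

```bash
cat > chk.py <<'E'
from h import *
import sys
p,d,c=snap('wrist',sys.argv[2]); t=sys.argv[1]
_,_,s=pose(); print('F along insert x',(np.array(s['contact_force'])[:2]@E1).round(1),'lat',(np.array(s['contact_force'])[:2]@N1).round(1),'z',s['contact_force'][2].round(1))
where(t); plan(ins(t,.0011,-.0005,.0143,104.6)); W=pts(d,c); z=W[...,2]
x=(W[...,:2]-ORG[t])@E1; y=(W[...,:2]-ORG[t])@N1
for X in np.arange(-.06,.13,.01):
    m=(abs(x-X)<.003)&(abs(y)<.006)&(d>0)&(z<.1)
    if m.sum()>5: print('%.2f:%.4f'%(X,np.median(z[m])),end=' ')
g=p.min(2).astype(int); xe=.115 if t=='l' else .075
m=(abs(y)<.008)&(x>xe-.03)&(x<xe+.01)&(g<190)&(g>140)&(z>.0143)&(d>0); print('\ntip',np.percentile(x[m],99.5).round(4) if m.any() else None)
E
python3 chk.py l w10.png
```

```text
F along insert x 10.1 lat 0.7 z -1.9
insert X -0.0048 Y -0.0002 z 0.0177
now [0.604  0.207  0.0177] yaw 104.98 F [-3.2  9.6 -1.9] open 0.197 t 12.2
row 0.0195 0.0011 0.0116 0.0011
-0.06:0.0293 -0.05:0.0290 -0.03:0.0301 -0.02:0.0309 -0.01:0.0315 0.00:0.0322 0.01:0.0328 0.02:0.0975 0.03:0.0341 0.04:0.0305 0.05:0.0303 0.06:0.0268 0.07:0.0267 0.08:0.0273 0.09:0.0280 0.10:0.0286 0.11:0.0291 
tip 0.1089
```

Call:
{"op": "send_rows", "data": {"rows": "0.007 0 0 0;0.007 0 0.005 0;0.007 0 0.01 0;0.007 0 0.015 0;0.007 0 0.015 0;0.007 0 0.015 0"}}

```text
clock: 12.7
tool_pos: [0.6043, 0.2088, 0.0142]
eef_rot: [0.609, 0.793, 0.003, -0.002]
contact_force: [-3.2, 8.3, 2.3]
opening: 0.198
finger_force: 58.0
```

```bash
python3 chk.py l w11.png
```

```text
F along insert x 8.3 lat 2.2 z 3.3
insert X -0.0031 Y -0.0010 z 0.0142
now [0.6043 0.2088 0.0142] yaw 104.97 F [-4.2  7.5  3.3] open 0.196 t 12.75
row 0.0142 -0.0014 -0.0002 0.0010
-0.06:0.0295 -0.05:0.0263 -0.02:0.0277 -0.01:0.0281 0.00:0.0285 0.01:0.0290 0.02:0.0960 0.03:0.0300 0.04:0.0288 0.05:0.0257 0.06:0.0254 0.07:0.0217 0.08:0.0222 0.09:0.0226 0.10:0.0230 0.11:0.0236 
tip 0.1105
```

Call:
{"op": "send_rows", "data": {"rows": "0 0 0.003 0;0 0 0.006 0;0 0 0.009 0;0 0 0.009 0"}}

```text
clock: 13.08
tool_pos: [0.6044, 0.209, 0.012]
eef_rot: [0.609, 0.793, 0.003, -0.002]
contact_force: [-3.2, 9.0, 7.2]
opening: 0.201
finger_force: 58.0
```

```bash
python3 chk.py l w12.png
```

```text
F along insert x 10.0 lat 2.9 z 7.3
insert X -0.0029 Y -0.0010 z 0.0121
now [0.6043 0.209  0.0121] yaw 104.97 F [-5.3  9.   7.3] open 0.195 t 13.13
row 0.0135 -0.0017 -0.0074 0.0010
-0.06:0.0299 -0.05:0.0258 -0.02:0.0262 -0.01:0.0263 0.00:0.0263 0.01:0.0265 0.02:0.0939 0.03:0.0267 0.04:0.0259 0.05:0.0220 0.06:0.0215 0.07:0.0172 0.08:0.0173 0.09:0.0174 0.10:0.0175 0.11:0.0175 
tip 0.1108
```

Call:
{"op": "send_rows", "data": {"rows": "0 0 -0.002 0;0 0 -0.002 0;0 0 -0.002 0;0 0 -0.002 0", "force": 4}}

```text
clock: 13.47
tool_pos: [0.605, 0.2063, 0.0118]
eef_rot: [0.61, 0.793, 0.002, -0.001]
contact_force: [-1.3, 5.6, 2.7]
opening: 0.204
finger_force: 4.0
```

Call:
{"op": "send_rows", "data": {"rows": "0.01 0 -0.003 0;0.012 0 -0.003 0;0.012 0 -0.003 0;0.012 0 -0.003 0;0.012 0 -0.003 0", "jaw": 0.35}}

```text
clock: 13.88
tool_pos: [0.6043, 0.2059, 0.0118]
eef_rot: [0.61, 0.792, -0.0, 0.0]
contact_force: [0.1, -0.3, 0.2]
opening: 0.325
finger_force: 0.0
```

```bash
python3 chk.py l w13.png
```

```text
F along insert x 0.2 lat 0.5 z -0.0
insert X -0.0058 Y -0.0002 z 0.0118
now [0.6042 0.206  0.0118] yaw 104.77 F [-0.5  0.1 -0. ] open 0.325 t 13.93
row 0.0229 0.0013 -0.0085 0.0005
-0.06:0.0317 -0.05:0.0259 -0.03:0.0256 -0.02:0.0258 -0.01:0.0259 0.00:0.0259 0.01:0.0258 0.02:0.0924 0.03:0.0259 0.04:0.0260 0.05:0.0210 0.06:0.0211 0.07:0.0160 0.08:0.0161 0.09:0.0161 0.10:0.0162 0.11:0.0162 
tip 0.1121
```

Heights are now those of a flat tool (handle top 25.9, blade 16.1 mm). I rise and check that it reached the end wall.

Call:
{"op": "send_rows", "data": {"rows": "0 0 -0.03 0;0 0 -0.12 0;0 0 -0.25 0;-0.07 0 -0.38 0;-0.13 0 -0.5 0;-0.13 0 -0.6 0;-0.13 0 -0.6 0;-0.13 0 -0.6 0"}}

```text
clock: 14.6
tool_pos: [0.6153, 0.1692, 0.1946]
eef_rot: [0.611, 0.792, 0.002, 0.001]
contact_force: [-0.5, 0.3, -0.5]
opening: 0.327
finger_force: 0.0
```

```bash
python3 chk.py l w14.png; python3 -c "
import cv2
i=cv2.imread('pics/w14.png'); cv2.imwrite('pics/w14b.png',cv2.resize(i[0:220,150:400],(682,600),interpolation=cv2.INTER_CUBIC))"
```

```text
F along insert x -0.2 lat -0.3 z -0.5
insert X -0.0441 Y -0.0004 z 0.1927
now [0.614  0.169  0.1927] yaw 104.8 F [ 0.3 -0.1 -0.5] open 0.33 t 14.65
row 0.1506 0.0007 0.5946 0.0006
-0.06:0.0295 -0.05:0.0237 -0.04:0.0239 -0.03:0.0239 -0.02:0.0240 -0.01:0.0239 0.00:0.0238 0.01:0.0239 0.02:0.0238 0.03:0.0239 0.04:0.0240 0.05:0.0188 0.06:0.0188 0.07:0.0141 0.08:0.0138 0.09:0.0141 0.10:0.0138 0.11:0.0139 0.12:0.0196 
tip 0.1152
```

View pics/w14b.png

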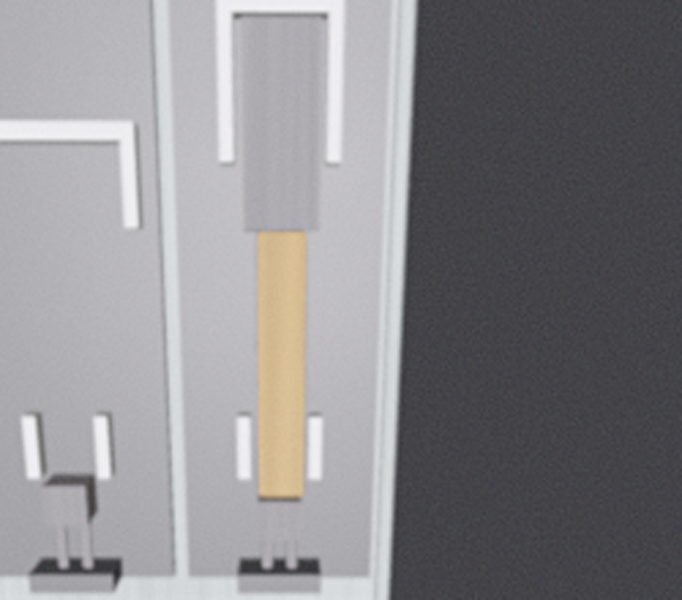

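The spatula lies flat and centred, with its tip on the end wall (280,12 in the crop) and its butt at (280,497) against the stop. Now the scraper.

```bash
python3 -c "
from h import *
plan((.5085,-.2606,.18,104))"
```

```text
now [0.614  0.169  0.1927] yaw 104.8 F [ 0.3 -0.1 -0.5] open 0.33 t 14.65
row -1.2948 -0.7058 0.0417 0.0022
```

Call:
{"op": "send_rows", "data": {"rows": "-0.9 -0.49 0 0.002;-0.9 -0.49 0 0.002;-0.9 -0.49 0 0.002;-0.9 -0.49 0 0.002;-0.9 -0.49 0 0.002;-0.9 -0.49 0 0.002;-0.9 -0.49 0 0.002;-0.9 -0.49 0 0.002;-0.9 -0.49 0 0.002", "jaw": 0.1}}

```text
clock: 15.4
tool_pos: [0.5376, -0.1357, 0.1897]
eef_rot: [0.618, 0.786, -0.003, -0.001]
contact_force: [-0.3, 0.1, -0.3]
opening: 0.451
finger_force: 0.0
```

Call:
{"op": "send_rows", "data": {"rows": "-0.395 -0.216 0.04 0;-0.395 -0.216 0.04 0;-0.395 -0.216 0.04 0;-0.395 -0.216 0.04 0;-0.395 -0.216 0.04 0;-0.395 -0.216 0.04 0"}}

```text
clock: 15.9
tool_pos: [0.5069, -0.2586, 0.179]
eef_rot: [0.615, 0.789, 0.001, -0.001]
contact_force: [-0.3, 0.8, -0.5]
opening: 0.455
finger_force: 0.0
```

```bash
python3 - <<'E'
from h import *
from tools import tools
p,d,c=snap('wrist','w15.png'); tools(p,d,c)
plan((.5085,-.2606,.1,104),(.5085,-.2606,.079,104))
E
```

```text
comp [ 246  172   24   72 1498] slope 29.58 yaw 104.2 normal tilt 29.58
  len 0.0957 w 0.0172 origin [ 0.51   -0.2594  0.0767] butt [ 0.5235 -0.3124  0.0618]
now [ 0.5076 -0.2573  0.1794] yaw 104.26 F [ 0.5  0.4 -0.2] open 0.451 t 15.95
row -0.0119 0.0002 0.2647 0.0007
row -0.0121 0.0001 0.3347 0.0007
```

Call:
{"op": "send_rows", "data": {"rows": "-0.01 0.003 0.06 0;-0.01 0.003 0.15 0;-0.01 0.003 0.23 0;-0.01 0.003 0.3 0;-0.01 0.003 0.33 0;-0.01 0.003 0.333 0;-0.01 0.003 0.333 0"}}

```text
clock: 16.53
tool_pos: [0.5093, -0.2611, 0.0802]
eef_rot: [0.614, 0.789, 0.0, -0.0]
contact_force: [-0.5, 0.2, 0.1]
opening: 0.45
finger_force: 0.0
```

Call:
{"op": "send_rows", "data": {"rows": "0 0 0 0;0 0 0 0;0 0 0 0;0 0 0 0;0 0 0 0", "jaw": 1, "force": 50}}

```text
clock: 16.95
tool_pos: [0.5091, -0.2632, 0.081]
eef_rot: [0.615, 0.788, 0.0, 0.001]
contact_force: [-1.1, 0.4, 4.8]
opening: 0.201
finger_force: 50.0
```

Call:
{"op": "send_rows", "data": {"rows": "0 0 -0.03 0;0 0 -0.1 0;0 0 -0.2 0;0 0 -0.3 0;0 0 -0.4 0;0 0 -0.4 0;0 0 -0.4 0"}}

```text
clock: 17.53
tool_pos: [0.5092, -0.2633, 0.2019]
eef_rot: [0.615, 0.788, 0.0, 0.002]
contact_force: [-0.3, 1.1, -0.5]
opening: 0.192
finger_force: 50.0
```

```bash
python3 - <<'E'
from h import *
from held import held
p,d,c=snap('wrist','w16.png')
held(p,d,c,np.s_[60:200,150:360],.055)
plan(ins('w',.012,-.0005,.2,104.6))
E
```

```text
Traceback (most recent call last):
  File "held.py", line 13, in held
    q=P[np.abs(P[:,0]-a)<.003,1]; mid.append((q.max()+q.min())/2); w.append(np.ptp(q))
                                              ~~~~~^^
ValueError: zero-size array to reduction operation maximum which has no identity
```

View pics/w16.png

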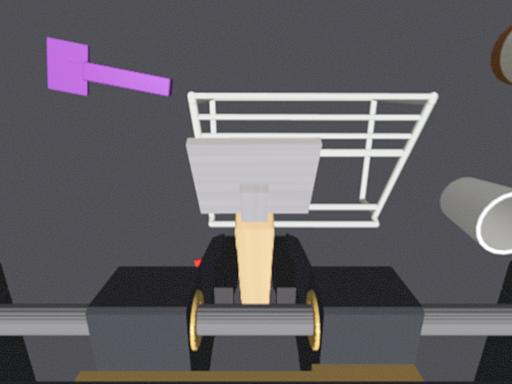

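The scraper is held, with its blade at (187–320, 140–213), and the rack is now empty. 9 of 10 views are used.

```bash
python3 - <<'E'
from h import *
from held import held
p,d,c=snap('wrist','w16.png')
held(p,d,c,np.s_[128:182,180:328],.03)
plan(ins('w',.012,-.0005,.2,104.6))
E
```

```text
slope 28.25 tip x 0.066 z at tip 0.0361 lateral at 0 0.0010 yaw dev -0.21 w 0.0501 5393
now [ 0.5075 -0.263   0.1994] yaw 104.07 F [-0.7  1.2 -1.2] open 0.197 t 17.63
row 1.4964 0.4132 -0.0019 -0.0015
```

Call:
{"op": "send_rows", "data": {"rows": "1 0.275 0 -0.0015;1 0.275 0 -0.0015;1 0.275 0 -0.0015;1 0.275 0 -0.0015;1 0.275 0 -0.0015;1 0.275 0 -0.0015;1 0.275 0 -0.0015;1 0.275 0 -0.0015;1 0.275 0 -0.0015;1 0.275 0 -0.0015"}}

```text
clock: 18.47
tool_pos: [0.5144, 0.0491, 0.1988]
eef_rot: [0.61, 0.792, -0.001, -0.001]
contact_force: [-0.4, 0.2, -1.0]
opening: 0.197
finger_force: 50.0
```

Call:
{"op": "send_rows", "data": {"rows": "0.49 0.14 0 0;0.49 0.14 0 0;0.49 0.14 0 0;0.49 0.14 0 0;0.49 0.14 0.1 0;0.49 0.14 0.2 0;0.49 0.14 0.25 0;0.49 0.14 0.25 0;0.49 0.14 0.25 0"}}

```text
clock: 19.22
tool_pos: [0.5188, 0.1985, 0.1239]
eef_rot: [0.612, 0.791, -0.002, -0.0]
contact_force: [0.5, -0.7, -0.4]
opening: 0.194
finger_force: 50.0
```

```bash
python3 - <<'E'
from h import *
where('w'); plan(ins('w',.011,-.001,.05,104.6),ins('w',.011,-.001,.045,104.6))
E
```

```text
insert X 0.0081 Y 0.0003 z 0.1239
now [0.5188 0.1985 0.1239] yaw 104.49 F [ 0.5 -0.7 -0.4] open 0.194 t 19.22
row 0.0102 0.0053 0.2462 -0.0003
row 0.0102 0.0053 0.2628 -0.0003
```

Call:
{"op": "send_rows", "data": {"rows": "0.01 0.005 0.08 0;0.01 0.005 0.15 0;0.01 0.005 0.2 0;0.01 0.005 0.24 0;0.01 0.005 0.25 0;0.01 0.005 0.25 0;0.01 0.005 0.25 0"}}

```text
clock: 19.8
tool_pos: [0.5205, 0.204, 0.0511]
eef_rot: [0.612, 0.791, 0.001, 0.0]
contact_force: [-0.5, -0.1, -1.2]
opening: 0.194
finger_force: 50.0
```

```bash
python3 - <<'E'
from h import *
from held import held
p,d,c=snap('wrist','w17.png'); held(p,d,c,np.s_[128:182,180:328],.03)
where('w'); plan(ins('w',.011,-.001,.045,104.6),ins('w',-.0054,-.001,.044,104.6))
E
```

```text
slope 27.98 tip x 0.066 z at tip 0.036 lateral at 0 -0.0001 yaw dev 0.84 w 0.0502 5397
insert X 0.0130 Y -0.0027 z 0.0512
now [0.5205 0.204  0.0512] yaw 104.57 F [-0.7 -0.3 -0.6] open 0.197 t 19.85
row -0.0066 -0.0056 0.0206 -0.0001
row -0.0613 -0.0058 0.0239 -0.0001
```

Call:
{"op": "send_rows", "data": {"rows": "-0.007 -0.004 0.01 0;-0.007 -0.007 0.02 0;-0.016 -0.007 0.02 0;-0.025 -0.007 0.02 0;-0.034 -0.007 0.02 0;-0.043 -0.007 0.02 0;-0.052 -0.007 0.02 0;-0.061 -0.007 0.02 0;-0.07 -0.007 0.02 0;-0.07 -0.007 0.02 0", "force": 58}}

```text
clock: 20.68
tool_pos: [0.5224, 0.1869, 0.0446]
eef_rot: [0.611, 0.792, 0.002, -0.002]
contact_force: [-3.0, 6.5, 2.5]
opening: 0.196
finger_force: 58.0
```

```bash
python3 - <<'E'
from h import *
from held import held
p,d,c=snap('wrist','w18.png'); held(p,d,c,np.s_[128:182,180:328],.03)
_,_,s=pose(); F=np.array(s['contact_force']); print('F x %.1f lat %.1f z %.1f'%(F[:2]@E1,F[:2]@N1,F[2]))
where('w'); plan(*[ins('w',X,-.0005,z,104.6) for X,z in((-.0054,.0415),(-.0026,.0337),(-.0012,.0243),(-.0015,.013))])
E
```

```text
slope 28.48 tip x 0.0659 z at tip 0.0366 lateral at 0 0.0008 yaw dev -0.14 w 0.0502 5381
F x 7.4 lat 1.5 z 2.6
insert X -0.0040 Y -0.0003 z 0.0446
now [0.5224 0.187  0.0446] yaw 104.75 F [-3.3  6.8  2.6] open 0.198 t 20.73
row -0.0049 0.0006 0.0102 0.0004
row 0.0043 0.0006 0.0363 0.0004
row 0.0088 0.0006 0.0677 0.0004
row 0.0076 0.0005 0.1053 0.0004
```

Call:
{"op": "send_rows", "data": {"rows": "-0.006 0 0.005 0;-0.012 0 0.01 0;-0.009 0 0.019 0;-0.006 0 0.028 0;-0.003 0 0.036 0;-0.002 0 0.045 0;0 0 0.054 0;0 0 0.054 0"}}

```text
clock: 21.4
tool_pos: [0.5222, 0.192, 0.0294]
eef_rot: [0.609, 0.793, 0.006, -0.003]
contact_force: [-5.9, 12.2, 12.2]
opening: 0.199
finger_force: 58.0
```

```bash
python3 chk.py w w19.png
```

```text
F along insert x 14.0 lat 2.4 z 10.7
insert X 0.0008 Y -0.0013 z 0.0295
now [0.5222 0.1919 0.0295] yaw 104.96 F [-5.8 12.9 10.7] open 0.199 t 21.45
row 0.0004 -0.0030 0.0508 0.0010
-0.06:0.0319 -0.03:0.0320 -0.02:0.0344 -0.01:0.0372 0.00:0.0399 0.01:0.0427 0.02:0.0454 0.03:0.0468 0.04:0.0456 0.05:0.0476 0.06:0.0459 0.07:0.0485 0.08:0.0211 0.09:0.0118 0.10:0.0119 0.11:0.0118 0.12:0.0119 
tip 0.0736
```

Call:
{"op": "send_rows", "data": {"rows": "0 -0.002 -0.005 0;-0.005 -0.002 -0.01 0;-0.01 -0.002 -0.01 0;-0.015 -0.002 -0.01 0;-0.02 -0.002 -0.01 0;-0.02 -0.002 -0.01 0"}}

```text
clock: 21.95
tool_pos: [0.5237, 0.1851, 0.0317]
eef_rot: [0.609, 0.793, 0.005, -0.003]
contact_force: [-4.0, 11.9, 2.2]
opening: 0.195
finger_force: 58.0
```

```bash
python3 chk.py w w20.png
```

```text
F along insert x 11.6 lat -0.7 z 1.9
insert X -0.0061 Y -0.0011 z 0.0317
now [0.5237 0.1852 0.0317] yaw 104.92 F [-2.2 11.4  1.9] open 0.195 t 22.0
row 0.0233 -0.0021 0.0584 0.0009
-0.06:0.0323 -0.04:0.0321 -0.03:0.0347 -0.02:0.0378 -0.01:0.0411 0.00:0.0442 0.01:0.0474 0.02:0.0505 0.03:0.0484 0.04:0.0516 0.05:0.0495 0.06:0.0527 0.07:0.0118 0.08:0.0212 0.09:0.0117 0.10:0.0117 0.11:0.0118 0.12:0.0116 
tip 0.0647
```

Call:
{"op": "send_rows", "data": {"rows": "0.004 -0.001 0.005 0;0.007 -0.001 0.012 0;0.01 -0.001 0.02 0;0.011 -0.001 0.028 0;0.012 -0.001 0.036 0;0.012 -0.001 0.043 0;0.012 -0.001 0.05 0;0.012 -0.001 0.05 0"}}

```text
clock: 22.67
tool_pos: [0.5227, 0.1884, 0.0171]
eef_rot: [0.609, 0.793, 0.005, -0.003]
contact_force: [-4.2, 11.5, 7.4]
opening: 0.193
finger_force: 58.0
```

```bash
python3 chk.py w w21.png
```

```text
F along insert x 11.9 lat 1.6 z 7.7
insert X -0.0027 Y -0.0009 z 0.0172
now [0.5227 0.1884 0.0172] yaw 104.92 F [-4.5 11.1  7.7] open 0.197 t 22.72
row 0.0127 -0.0014 0.0097 0.0009
-0.06:0.0305 -0.05:0.0261 -0.03:0.0270 -0.02:0.0276 -0.01:0.0280 0.00:0.0284 0.01:0.0290 0.02:0.0987 0.03:0.0284 0.04:0.0255 0.05:0.0251 0.06:0.0213 0.07:0.0216 0.08:0.0214 0.09:0.0118 0.10:0.0119 0.11:0.0119 0.12:0.0119 
tip 0.0715
```

Call:
{"op": "send_rows", "data": {"rows": "0 0 0.004 0;0 0 0.007 0;0 0 0.01 0;0 0 0.011 0;0 0 0.011 0"}}

```text
clock: 23.13
tool_pos: [0.5227, 0.1886, 0.0144]
eef_rot: [0.609, 0.793, 0.006, -0.002]
contact_force: [-3.8, 11.0, 10.6]
opening: 0.201
finger_force: 58.0
```

```bash
python3 chk.py w w22.png
```

```text
F along insert x 11.0 lat 1.8 z 11.3
insert X -0.0026 Y -0.0010 z 0.0144
now [0.5227 0.1886 0.0144] yaw 104.92 F [-4.5 10.2 11.3] open 0.197 t 23.18
row 0.0123 -0.0016 0.0005 0.0009
-0.06:0.0309 -0.05:0.0257 -0.03:0.0252 -0.02:0.0257 -0.01:0.0258 0.00:0.0257 0.01:0.0257 0.02:0.0964 0.03:0.0250 0.04:0.0207 0.05:0.0203 0.06:0.0158 0.07:0.0157 0.08:0.0212 0.09:0.0118 0.10:0.0118 0.11:0.0118 0.12:0.0113 
tip 0.072
```

Flat. I soften the grip, release and rise.

Call:
{"op": "send_rows", "data": {"rows": "0 0 -0.004 0;0 0 -0.004 0;0 0 -0.004 0;0 0 -0.004 0", "force": 4}}

```text
clock: 23.52
tool_pos: [0.5236, 0.1843, 0.0145]
eef_rot: [0.611, 0.792, 0.003, -0.001]
contact_force: [-0.4, 5.8, 1.8]
opening: 0.202
finger_force: 4.0
```

Call:
{"op": "send_rows", "data": {"rows": "0.01 0 -0.005 0;0.012 0 -0.005 0;0.012 0 -0.005 0;0.012 0 -0.005 0;0.012 0 -0.005 0", "jaw": 0.35}}

```text
clock: 23.93
tool_pos: [0.5218, 0.1835, 0.0151]
eef_rot: [0.612, 0.791, -0.001, 0.0]
contact_force: [-0.6, 0.2, 1.1]
opening: 0.322
finger_force: 0.0
```

Call:
{"op": "send_rows", "data": {"rows": "0 0 -0.03 0;0 0 -0.12 0;0 0 -0.25 0;-0.07 0 -0.38 0;-0.13 0 -0.5 0;-0.13 0 -0.6 0;-0.13 0 -0.6 0;-0.13 0 -0.6 0;-0.13 0 -0.6 0"}}

```text
clock: 24.68
tool_pos: [0.5311, 0.1463, 0.195]
eef_rot: [0.611, 0.791, -0.0, -0.0]
contact_force: [-0.4, 0.1, -0.3]
opening: 0.325
finger_force: 0.0
```

```bash
python3 chk.py w w23.png; python3 chk.py l w24.png; python3 -c "
import cv2
i=cv2.imread('pics/w23.png'); cv2.imwrite('pics/w23b.png',cv2.resize(i[0:240,170:410],(600,600),interpolation=cv2.INTER_CUBIC))"
```

```text
F along insert x -1.3 lat 0.9 z 0.0
insert X -0.0454 Y 0.0018 z 0.1943
now [0.5307 0.1463 0.1943] yaw 104.66 F [-0.5 -1.5  0. ] open 0.328 t 24.73
row 0.1554 0.0098 0.5998 0.0002
-0.06:0.0311 -0.05:0.0249 -0.04:0.0248 -0.03:0.0249 -0.02:0.0250 -0.01:0.0250 0.00:0.0249 0.01:0.0252 0.02:0.0250 0.03:0.0250 0.04:0.0198 0.05:0.0199 0.06:0.0151 0.07:0.0150 0.08:0.0209 0.09:0.0112 0.10:0.0111 0.11:0.0110 0.12:0.0112 
tip 0.0744
F along insert x 0.5 lat 0.5 z 0.8
insert X -0.0452 Y 0.0860 z 0.1939
now [0.5305 0.1464 0.1939] yaw 104.68 F [-0.6  0.3  0.8] open 0.326 t 24.78
row 0.1532 0.2910 0.5978 0.0002
-0.06:0.0312 -0.05:0.0253 -0.04:0.0253 -0.03:0.0254 -0.02:0.0254 -0.01:0.0253 0.00:0.0253 0.01:0.0255 0.02:0.0256 0.03:0.0254 0.04:0.0255 0.05:0.0204 0.06:0.0205 0.07:0.0158 0.08:0.0158 0.09:0.0157 0.10:0.0156 0.11:0.0160 
tip 0.1154
```

View pics/w23b.png

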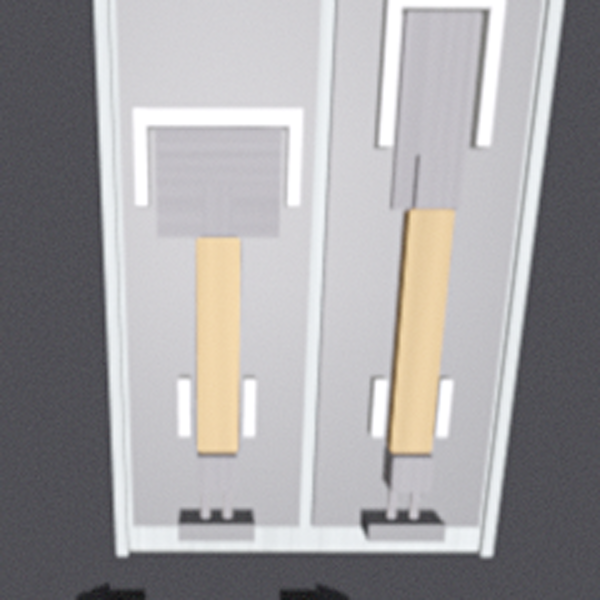

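Both tools lie flat and centred. The scraper is between the wall (215,125) and its stop (217,455), the spatula between (440,10) and its stop (412,455). The arm is clear, so I hand in.

```bash
python3 -c "
from plant import finish_job
print(finish_job())"
```

```text
the job is handed in; nothing more can be done
None
```

The spatula and the scraper lie flat in their compartments, each held between its stop and the end wall; both are released, nothing touched the bottle or the beaker, and the job was handed in at about 25 s.

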